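Clear the leaf-craft stand into the orange tray

ROBOT

A 6-joint arm with a two-finger parallel gripper is mounted at the origin on the work surface. World frame = base frame: x ahead of the robot, y to its left, z up, the work surface at z = 0. Lengths are in m, angles in rad, forces in N, time in s.
With the tool pointing down it reaches from about 0.35 to 0.85 m from the base axis. Payload 8.1 kg.
Tool frame: the origin (TCP) lies between the finger pads; the fingertips stand 11 mm ahead of it and the grasp point (between the pads) lies 8 mm behind it (tips_ahead is the z of the fingertips in the tool frame, in m); z points along the fingers, y is the line along which they close (so a half turn about z gives the same grasp; the last joint's range is limited). The gripper opens to 93 mm and grips with 3 to 60 N. Pads are 15 mm wide; open, the fingers measure 128 mm over their backs; the gripper's body (75 mm by 188 mm) begins 65 mm behind the grasp point.
Start: joints at [1.216, 0.13, 1.488, -0, 1.523, -0.085], TCP at [0.16, 0.578, 0.23] pointing down, gripper open.
Joint ranges: [-2.96, 2.96], [-0.89, 2.26], [0.02, 2.5], [-1.34, 4.48], [0, 2.73], [-2.66, 2.66]. Speed limits (rad/s): [2.39, 2.39, 2.79, 3.14, 3.14, 3.14].

INTERFACE

Orientations are given as a rotation vector (axis times angle).
In Python, from plant import read_state, read_camera, close_job, tips_ahead gives the robot as it stands. The module is installed in compiled form; this text tells all that it offers.
- The arm moves only by the tool move_arm, never from a script. Its argument "plan" is a list of rows, each a list of 7 numbers: the turn, a rotation vector about the tool's x, y, z in units of 6 degrees (1.0 is 6 degrees), then the shift along the tool's x, y, z in units of 25 mm (1.0 is 25 mm), then the finger opening in mm, from 0 to 93. A call has exactly 10 rows; each row shifts and turns the commanded pose from where the row before left it, along the tool's axes as they then stand; what a row does not reach is not made up. A row lasts 1/10 s, in which the tool goes at most 50 mm and 8.59 degrees, less where a joint would pass 70% of its speed; a pose out of reach is approached as far as the arm can. A call is refused whole if a number of a shift passes 1 or a number of a turn 1, either way. A call with a gripper value outside its range is refused whole. The fingers move at their own pace and stop on an object; "force" is the grip in N (left out, the last holds). Time passes only in rows, so rows that do not move let the fingers close, or fill a call up. It gives the time, the measured TCP pose, the force, the opening and the grip force at its end, in the units of the state.
- read_state(): the state, without advancing time (a new reading comes with each control period).
- read_camera(name): name is "side" or "top" or "wrist"; returns a dict with "frame" (480x640x3 uint8, red, green, blue), "z_map" (480x640 float32, m along the optical axis (not along the pixel's ray), 0 where there is no reading), "fx", "fy", "cx", "cy" (pixels), "rvec" (rotation vector, rad) and "tvec" (3), from world to camera coordinates, as OpenCV has them. Camera axes: x right, y down, z forward; pixel columns grow to the right and rows downward; lengths in m; the calibration is good to about 2 mm. A picture is of the moment at which its call begins.
- close_job(): hands the job in; it is judged then, once.
The state is a dict: "t": time; "q": joint angles; "dq": joint speeds; "joint_torque": joint torques, N m; "tool_pos": TCP position; "orientation": TCP orientation; "force": force on the tool from outside, world axes, zero at the start; "wrist_torque": the same for the moment, N m; "opening": finger opening in m; "gripper_force": force on a finger pad.
Only numpy, scipy, OpenCV 4.12 (cv2) and the standard library are available. Lean on these libraries where they do the work, as an engineer would, in place of code of your own. Each camera call takes 0.05 s, during which the arm holds its last target. There are 200 camera calls.

TASK

Clear the low wooden work stand: slide the orange tray squarely up against the stand's end, then push the utility knife, the stapler and the yellow cord reel off that end into the tray, one at a time. Push and slide only, lift neither the tray nor the things; leave the tray by the stand with all three lying inside it, none still leaning on the stand, and do not disturb the stem bundle, the pin bowl or the spray bottle.

Things in the scene. Friction and masses are not known exactly. Their poses are not given: they have to be found in the camera images.
- stand: low work stand of pale wood, fixed to the table: flat top 240 (its x) by 400 (its y) mm, top surface 100 mm above the table. Origin at the centre of its underside at table height, z up. Its -y end is the end facing the orange tray; under that end a board flush with the edge goes down to the table, so that a tray can be pushed flat against it.
- stand_edge (a point): middle of the top edge of the stand's -y end, 100 mm above the table; axes parallel to the stand's (its -y points out over the tray)
- tray: loose orange plastic open tray, outside 280 (its x) by 200 (its y) by 90 mm high, walls and floor 5 mm, 0.6 kg; its rim is 10 mm below the stand's top. Origin at the centre of its underside, z up. It starts 50 to 100 mm clear of the stand's -y end (measured at its middle), up to 0.2 rad askew, and slides on the table. Touching squarely, its origin is 100 mm out from stand_edge.
- cutter: closed utility knife lying flat on the stand: solid red body with a black slide, steel nose towards its +x, blade drawn in; 160 (x) by 32 (y) by 18 mm thick, about 0.15 kg. Origin at the centre of its underside, centre of mass within 8 mm of it
- cutter_mid (a point): centre of the utility knife, 9 mm above its underside
- stapler: purple and black desk stapler standing on its base, 140 (x) by 36 (y) by 48 mm high, about 0.2 kg. Origin at the centre of its underside
- stapler_mid (a point): centre of the stapler, 24 mm above its underside
- reel: reel of yellow cord with white flanges lying flat (axis upright), diameter 76, height 30 mm, about 0.15 kg. Origin at the centre of its underside
- reel_mid (a point): centre of the reel, 15 mm above its underside
- stems: bystander, loose: bundle of seven green cut stems with pale tops, 79 mm across, 75 mm high, standing on the table. Origin at the centre of its underside
- pin_bowl: bystander, loose: white bowl of pins, 90 mm across, 45 mm high, on the table. Origin at the centre of its underside
- sprayer: bystander, loose: purple spray bottle with a white head, 64 mm across, 170 mm high, on the table. Origin at the centre of its underside

How it is judged:
By the outcome, as a careful person would: the job done as asked, in the order asked, and still so for the second after the job is handed in, with the robot touching nothing.
It also fails if it takes over 72 s, if anything falls off the work surface, if the arm or the gripper's body presses on something with over 40 N, if the wrist force passes 120 N, or if a joint passes its speed limit or range.

## Working session

There is one attempt and no reset: what is moved stays moved. The work goes in short steps, Python scripts to look and compute and a tool call to move; the robot and the scene stay as the last step left them, time stands still between calls to the robot, and variables do not carry over. Pictures are saved under pics/ and viewed, at most 15 in all, crops included, and the job is handed in when it is done.

Besides the shell and the picture viewer there is one more tool, called after "Emit:" as name([rows], argument=value, ...), one row to a line, values as JSON. move_arm: Moves the arm, as the interface text tells. Its arguments: {"type":"object","properties":{"plan":{"type":"array","items":{"type":"array","items":{"type":"number"}}},"force":{"type":"number"}},"required":["plan"]}

```bash
mkdir -p pics; cat > h.py <<'E'
import numpy as np, cv2
from plant import *
def cam(n):
    c=read_camera(n); R=cv2.Rodrigues(np.array(c["rvec"],float))[0]; t=np.array(c["tvec"],float).ravel()
    v,u=np.mgrid[:480,:640]; z=c["z_map"]
    P=np.stack([(u-c["cx"])/c["fx"]*z,(v-c["cy"])/c["fy"]*z,z],-1)
    c["W"]=(P-t)@R; c["W"][z==0]=np.nan; c["hsv"]=cv2.cvtColor(c["frame"],cv2.COLOR_RGB2HSV)
    return c
def save(c,n): cv2.imwrite("pics/"+n+".png",cv2.cvtColor(c["frame"],cv2.COLOR_RGB2BGR))
E
python3 - <<'E'
from h import *
a=cam("top");b=cam("side")
cv2.imwrite("pics/a.png",cv2.cvtColor(np.hstack([cv2.resize(a["frame"],(400,300)),cv2.resize(b["frame"],(400,300))]),cv2.COLOR_RGB2BGR))
save(a,"top0")
s=read_state();print(s["tool_pos"],s["orientation"],tips_ahead)
for c in(a,b):
  R=cv2.Rodrigues(np.array(c["rvec"],float))[0];print(-R.T@np.array(c["tvec"]).ravel(),R[2])
E
```

```text
[0.15972547 0.57784408 0.22868576] [-4.22458448e-01 -3.11271028e+00  2.54862569e-03] 0.011
[0.56003078 0.02751213 1.03627329] [ 0.08382896  0.0244447  -0.99618029]
[0.32934065 0.78809837 0.82739522] [ 0.2725675  -0.68029183 -0.68037489]
```

View pics/top0.png

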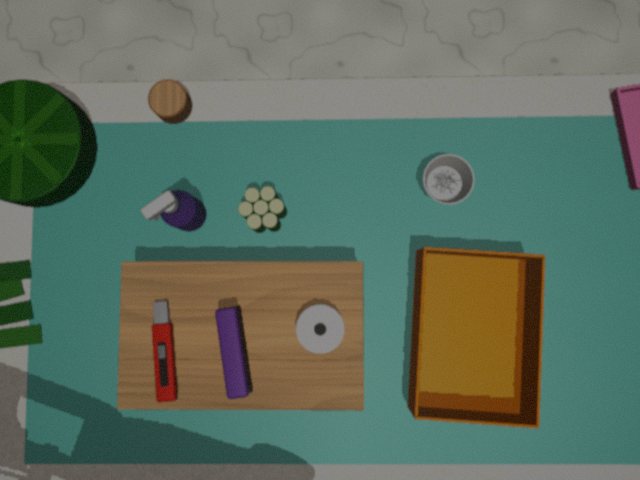

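View pics/a.png

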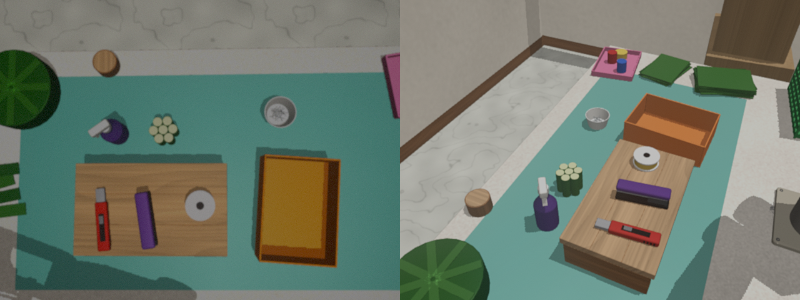

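Top view: the stand lies at cols 120–363, rows 262–408. On it are the knife (col 165, rows 300–400), the stapler (col 232, rows 307–397) and the reel (320,329). The tray sits at cols 412–545. The stems, bowl and sprayer are beyond the stand at rows 175–210.

```bash
cat >> h.py <<'E'
def comp(m,W,box=None):
    n,l,st,ce=cv2.connectedComponentsWithStats(m.astype(np.uint8)); k=1+np.argmax(st[1:,4]); return W[l==k]
def rect(P):
    r=cv2.minAreaRect(P[:,:2].astype(np.float32)); return np.round(r[0],3),np.round(r[1],3),round(r[2],1),np.round(cv2.boxPoints(r),3).tolist()
def masks(c):
    W=c["W"];h,s,v=[c["hsv"][...,i].astype(int) for i in range(3)];z=W[...,2]
    top=(z>.103)&(z<.17)
    return dict(knife=(z>.105)&(z<.13)&((h<6)|(h>172))&(s>150),nose=(z>.105)&(z<.13)&(s<60)&(W[...,0]<.7),
     stapler=(z>.125)&(z<.16)&(h>115)&(h<155)&(s>80),
     reel=(z>.12)&(z<.14)&(s<70),tray=(h>5)&(h<20)&(s>180)&(z>.082)&(z<.098),stand=(z>.09)&(z<.104)&(h<25)&(s<180)&(s>40))
E
python3 - <<'E'
from h import *
c=cam("top");np.set_printoptions(suppress=True)
for k,m in masks(c).items():
    P=comp(m,c["W"]);print(k,len(P),rect(P),np.nanmedian(P[:,2]).round(3))
W=c["W"];v=[(180,207),(261,208),(447,180)]
for u,w in v: print(W[w,u].round(3))
for r,cc in((329,320),(350,165),(350,232),(250,480),(312,160)):print(c["hsv"][r,cc],W[r,cc].round(3))
E
```

```text
knife 1162 (array([0.443, 0.298]), array([0.123, 0.032]), 4.4, [[0.3799999952316284, 0.3089999854564667], [0.38199999928474426, 0.2770000100135803], [0.5049999952316284, 0.28600001335144043], [0.503000020980835, 0.3179999887943268]]) 0.118
nose 572 (array([0.49 , 0.042]), array([0.06 , 0.075]), 49.2, [[0.44200000166893005, 0.04399999976158142], [0.49900001287460327, -0.004999999888241291], [0.5379999876022339, 0.03999999910593033], [0.48100000619888306, 0.09000000357627869]]) 0.129
stapler 1923 (array([0.46 , 0.183]), array([0.138, 0.033]), 8.7, [[0.38999998569488525, 0.1889999955892563], [0.39500001072883606, 0.15700000524520874], [0.531000018119812, 0.17800000309944153], [0.5260000228881836, 0.20999999344348907]]) 0.148
reel 1826 (array([0.495, 0.048]), array([0.074, 0.074]), 89.6, [[0.4580000042915344, 0.010999999940395355], [0.531000018119812, 0.009999999776482582], [0.5320000052452087, 0.08399999886751175], [0.4580000042915344, 0.08500000089406967]]) 0.13
tray 1788 (array([ 0.479, -0.213]), array([0.2  , 0.277]), 85.6, [[0.3330000042915344, -0.3019999861717224], [0.609000027179718, -0.3230000138282776], [0.6240000128746033, -0.12399999797344208], [0.3479999899864197, -0.10300000011920929]]) 0.089
stand 29409 (array([0.484, 0.178]), array([0.399, 0.239]), 89.5, [[0.3619999885559082, -0.020999999716877937], [0.6019999980926514, -0.023000000044703484], [0.6050000190734863, 0.37599998712539673], [0.3659999966621399, 0.3779999911785126]]) 0.1
[0.692 0.274 0.117]
[0.694 0.147 0.074]
[ 0.752 -0.184  0.004]
[15 47 43] [0.494 0.047 0.128]
[ 6 75 65] [0.461 0.295 0.118]
[137 141 101] [0.464 0.183 0.146]
[ 15 116 101] [ 0.618 -0.217  0.09 ]
[150   2 107] [0.521 0.305 0.114]
```

Emit:
move_arm([
  [0, 0, 1, 0, 0, 0, 93],
  [0, 0, 1, 0, 0, 0, 93],
  [0, 0, 1, 0, 0, 0, 93],
  [0, 0, 1, 0, 0, 0, 93],
  [0, 0, 1, 0, 0, 0, 93],
  [0, 0, 1, 0, 0, 0, 93],
  [0, 0, 1, 0, 0, 0, 93],
  [0, 0, 1, 0, 0, 0, 93],
  [0, 0, 1, 0, 0, 0, 93],
  [0, 0, 1, 0, 0, 0, 93],
])

```text
t: 1.15
tool_pos: [0.1598, 0.5781, 0.2292]
orientation: [1.928, 2.48, -0.001]
force: [0.0, 0.6, -0.8]
opening: 0.0931
gripper_force: 0.0
```

Emit:
move_arm([
  [0, 0, 1, 0, 0, 0, 93],
  [0, 0, 1, 0, 0, 0, 93],
  [0, 0, 0.5, 0, 0, 0, 93],
  [0, 0, 0, 0, 1, 0, 93],
  [0, 0, 0, 0, 1, 0, 93],
  [0, 0, 0, 0, 1, 0, 93],
  [0, 0, 0, 0, 1, 0, 93],
  [0, 0, 0, 0, 1, 0, 93],
  [0, 0, 0, 0, 1, 0, 93],
  [0, 0, 0, 0, 1, 0, 93],
])

```text
t: 2.15
tool_pos: [0.3358, 0.5766, 0.2291]
orientation: [2.23, 2.212, -0.001]
force: [-0.3, -0.2, -0.3]
opening: 0.0928
gripper_force: 0.0
```

```bash
cat > st.py <<'E'
from h import *
s=read_state();R=cv2.Rodrigues(np.array(s["orientation"],float))[0];np.set_printoptions(suppress=True)
print(round(s["t"],2),s["tool_pos"].round(4),"\n",R.T.round(3),"\n",s["force"].round(1),np.round(s["q"],2),s["opening"])
E
python3 st.py
```

```text
2.15 [0.3358 0.5766 0.2291] 
 [[ 0.008  1.    -0.001]
 [ 1.    -0.008 -0.001]
 [-0.001 -0.001 -1.   ]] 
 [-0.3 -0.2 -0.3] [0.97 0.31 1.28 0.   1.55 0.97] 0.09278122939959839
```

Emit:
move_arm([
  [0, 0, 0, -1, 0.62, 0, 93],
  [0, 0, 0, -1, 0.62, 0, 93],
  [0, 0, 0, -1, 0.62, 0, 93],
  [0, 0, 0, -1, 0.62, 0, 93],
  [0, 0, 0, -1, 0.62, 0, 93],
  [0, 0, 0, -1, 0.62, 0, 93],
  [0, 0, 0, -1, 0.62, 0, 93],
  [0, 0, 0, -1, 0.62, 0, 93],
  [0, 0, 0, -1, 0.62, 0, 93],
  [0, 0, 0, -1, 0.62, 0, 93],
])

```text
t: 3.15
tool_pos: [0.4882, 0.3245, 0.2293]
orientation: [-2.23, -2.212, 0.001]
force: [0.2, 0.1, -0.6]
opening: 0.0927
gripper_force: 0.0
```

Emit:
move_arm([
  [0, 0, 0, -1, 0, 0, 93],
  [0, 0, 0, -1, 0, 0, 93],
  [0, 0, 0, -1, 0, 0, 93],
  [0, 0, 0, -1, 0, 0, 93],
  [0, 0, 0, -1, 0, 0, 93],
  [0, 0, 0, -1, 0, 0, 93],
  [0, 0, 0, -1, 0, 0, 93],
  [0, 0, 0, -1, 0, 0, 93],
  [0, 0, 0, -1, 0, 0, 93],
  [0, 0, 0, -1, 0, 0, 93],
])

```text
t: 4.15
tool_pos: [0.4856, 0.0747, 0.2294]
orientation: [-2.23, -2.212, 0.001]
force: [0.2, 1.5, 0.4]
opening: 0.0927
gripper_force: 0.0
```

Emit:
move_arm([
  [0, 0, 0, -1, 0, 0, 93],
  [0, 0, 0, -1, 0, 0, 93],
  [0, 0, 0, -1, 0, 0, 93],
  [0, 0, 0, -1, 0, 0, 93],
  [0, 0, 0, -1, 0, 0, 93],
  [0, 0, 0, -1, 0, 0, 93],
  [0, 0, 0, -1, 0, 0, 93],
  [0, 0, 0, -1, 0, 0, 93],
  [0, 0, 0, -1, 0, 0, 93],
  [0, 0, 0, -1, 0, 0, 93],
])

```text
t: 5.15
tool_pos: [0.4836, -0.1753, 0.2293]
orientation: [-2.23, -2.212, 0.0]
force: [0.1, 0.8, 0.6]
opening: 0.0926
gripper_force: 0.0
```

Emit:
move_arm([
  [0, 0, 0, -1, 0, 0, 93],
  [0, 0, 0, -1, 0, 0, 93],
  [0, 0, 0, -1, 0, 0, 93],
  [0, 0, 0, -1, 0, 0, 93],
  [0, 0, 0, -1, 0, 0, 93],
  [0, 0, 0, -1, 0, 0, 93],
  [0, 0, 0, -1, 0, 0, 93],
  [0, 0, 0, -0.9, 0, 0, 93],
  [0, 0, 0, 0, 0, 0, 93],
  [0, 0, 0, 0, 0, 0, 93],
])

```text
t: 6.15
tool_pos: [0.482, -0.3717, 0.2291]
orientation: [-2.23, -2.211, -0.0]
force: [0.2, -0.5, 0.2]
opening: 0.0932
gripper_force: 0.0
```

Emit:
move_arm([
  [0, 0, 0, 0, 0, 1, 93],
  [0, 0, 0, 0, 0, 1, 93],
  [0, 0, 0, 0, 0, 1, 93],
  [0, 0, 0, 0, 0, 1, 93],
  [0, 0, 0, 0, 0, 1, 93],
  [0, 0, 0, 0, 0, 1, 93],
  [0, 0, 0, 0, 0, 1, 93],
  [0, 0, 0, 0, 0, 0.5, 93],
  [0, 0, 0, 0.5, 0, 0, 93],
  [0, 0, 0, 0.5, 0, 0, 93],
])

```text
t: 7.15
tool_pos: [0.4829, -0.3458, 0.0429]
orientation: [2.23, 2.212, 0.001]
force: [-0.4, -1.0, 0.0]
opening: 0.0927
gripper_force: 0.0
```

Emit:
move_arm([
  [0, 0, 0, 0.35, 0, 0, 93],
  [0, 0, 0, 0.35, 0, 0, 93],
  [0, 0, 0, 0.35, 0, 0, 93],
  [0, 0, 0, 0.35, 0, 0, 93],
  [0, 0, 0, 0.35, 0, 0, 93],
  [0, 0, 0, 0.35, 0, 0, 93],
  [0, 0, 0, 0.35, 0, 0, 93],
  [0, 0, 0, 0.35, 0, 0, 93],
  [0, 0, 0, 0.35, 0, 0, 93],
  [0, 0, 0, 0.35, 0, 0, 93],
])

```text
t: 8.15
tool_pos: [0.4841, -0.2603, 0.0436]
orientation: [2.228, 2.21, -0.001]
force: [-0.9, -7.2, 3.7]
opening: 0.093
gripper_force: 3.3
```

```bash
python3 - <<'E'
from h import *
c=cam("top");m=masks(c)
P=c["W"][m["tray"]];P=P[(abs(P[:,0]-.48)<.2)&(P[:,1]<-.01)];print(rect(P));print(read_state()["tool_pos"],read_state()["force"]);save(c,"t1")
E
```

```text
(array([ 0.473, -0.152]), array([0.203, 0.277]), 89.7, [[0.3330000042915344, -0.2529999911785126], [0.6110000014305115, -0.2540000081062317], [0.6119999885559082, -0.050999999046325684], [0.33399999141693115, -0.05000000074505806]])
[ 0.48404922 -0.25895836  0.04339259] [ 0.23442114 -2.33275284  2.3670931 ]
```

Emit:
move_arm([
  [0, 0, 0, 0.2, 0, 0, 93],
  [0, 0, 0, 0.2, 0, 0, 93],
  [0, 0, 0, 0.2, 0, 0, 93],
  [0, 0, 0, 0.2, 0, 0, 93],
  [0, 0, 0, 0.2, 0, 0, 93],
  [0, 0, 0, 0.1, 0, 0, 93],
  [0, 0, 0, 0.1, 0, 0, 93],
  [0, 0, 0, 0.1, 0, 0, 93],
  [0, 0, 0, 0, 0, 0, 93],
  [0, 0, 0, 0, 0, 0, 93],
])

```text
t: 9.2
tool_pos: [0.4844, -0.2321, 0.0439]
orientation: [2.224, 2.207, -0.007]
force: [1.3, -26.3, -3.0]
opening: 0.0928
gripper_force: 12.9
```

Emit:
move_arm([
  [0, 0, 0, -0.4, 0, 0, 93],
  [0, 0, 0, 0, 0, -1, 93],
  [0, 0, 0, 0, 0, -1, 93],
  [0, 0, 0, 0, 0, -1, 93],
  [0, 0, 0, 0, 0, -1, 93],
  [0, 0, 0, 0.95, 0.36, 0, 93],
  [0, 0, 0, 0.95, 0.36, 0, 93],
  [0, 0, 0, 0.95, 0.36, 0, 93],
  [0, 0, 0, 0.95, 0.36, 0, 93],
  [0, 0, 0, 0.95, 0.36, 0, 93],
])

```text
t: 10.2
tool_pos: [0.5291, -0.1169, 0.1418]
orientation: [-2.229, -2.212, 0.0]
force: [0.5, 0.2, 0.1]
opening: 0.0932
gripper_force: 0.0
```

Emit:
move_arm([
  [0, 0, 0, 0, 0, 1, 93],
  [0, 0, 0, 0, 0, 1, 93],
  [0, 0, 0, 0, 0, 1, 93],
  [0, 0, 0, 0, 0, 0.8, 93],
  [0, 0, 0, 0, 0.2, 0, 93],
  [0, 0, 0, 0, 0.2, 0, 93],
  [0, 0, 0, 0, 0.2, 0, 93],
  [0, 0, 0, 0, 0.2, 0, 93],
  [0, 0, 0, 0, 0.2, 0, 93],
  [0, 0, 0, 0, 0, 0, 93],
])

```text
t: 11.2
tool_pos: [0.5557, -0.1189, 0.0486]
orientation: [2.229, 2.211, 0.001]
force: [-0.4, 0.8, 1.3]
opening: 0.093
gripper_force: 0.4
```

```bash
cat > tr.py <<'E'
from h import *
c=cam("top");m=masks(c)
P=c["W"][m["tray"]];P=P[(abs(P[:,0]-.48)<.2)&(P[:,1]<-.015)];print("tray",rect(P));print(read_state()["tool_pos"],read_state()["force"]);save(c,"t1")
E
python3 tr.py
```

```text
tray (array([ 0.483, -0.122]), array([0.201, 0.276]), 89.5, [[0.3440000116825104, -0.22200000286102295], [0.6200000047683716, -0.2240000069141388], [0.621999979019165, -0.023000000044703484], [0.34599998593330383, -0.020999999716877937]])
[ 0.55561663 -0.11887937  0.04841883] [-0.86150162  0.1099974  -0.49079844]
```

Emit:
move_arm([
  [0, 0, 0, 0, -0.2, -1, 93],
  [0, 0, 0, 0, 0, -1, 93],
  [0, 0, 0, 0, 0, -1, 93],
  [0, 0, 0, 0, 0, -1, 93],
  [0, 0, 0, 0, 0, -1, 93],
  [0, 0, 0, 0, 0, -1, 93],
  [0, 0, 0, 0, 0, -1, 93],
  [0, 0, 0, 1, -0.2, 0, 93],
  [0, 0, 0, 1, -0.2, 0, 93],
  [0, 0, 0, 1, -0.2, 0, 93],
])

```text
t: 12.25
tool_pos: [0.5354, -0.0428, 0.2233]
orientation: [2.23, 2.211, 0.002]
force: [0.2, 0.2, -0.7]
opening: 0.093
gripper_force: 0.0
```

Emit:
move_arm([
  [0, 0, 0, 1, -0.25, 0, 60],
  [0, 0, 0, 1, -0.25, 0, 60],
  [0, 0, 0, 1, -0.25, 0, 60],
  [0, 0, 0, 1, -0.25, 0, 60],
  [0, 0, 0, 1, -0.25, 0, 60],
  [0, 0, 0, 1, -0.25, 0, 60],
  [0, 0, 0, 1, -0.25, 0, 60],
  [0, 0, 0, 1, -0.25, 0, 60],
  [0, 0, 0, 1, -0.25, 0, 60],
  [0, 0, 0, 1, -0.25, 0, 60],
])

```text
t: 13.25
tool_pos: [0.4745, 0.2083, 0.2231]
orientation: [2.23, 2.212, 0.003]
force: [0.5, -0.4, -0.0]
opening: 0.0598
gripper_force: 0.0
```

Emit:
move_arm([
  [0, 0, 0, 1, -0.2, 0, 60],
  [0, 0, 0, 1, -0.2, 0, 60],
  [0, 0, 0, 1, -0.2, 0, 60],
  [0, 0, 0, 0.7, -0.1, 0, 60],
  [0, 0, -1, 0, 0, 0, 60],
  [0, 0, -1, 0, 0, 0, 60],
  [0, 0, -1, 0, 0, 0, 60],
  [0, 0, -1, 0, 0, 0, 60],
  [0, 0, -1, 0, 0, 0, 60],
  [0, 0, -1, 0, 0, 0, 60],
])

```text
t: 14.25
tool_pos: [0.458, 0.3, 0.223]
orientation: [1.431, 2.796, 0.002]
force: [0.8, -0.0, -0.3]
opening: 0.0598
gripper_force: 0.0
```

Emit:
move_arm([
  [0, 0, -1, 0, 0, 0.2, 60],
  [0, 0, -1, 0, 0, 0.3, 60],
  [0, 0, -1, 0, 0, 0.3, 60],
  [0, 0, -1, 0, 0, 0.3, 60],
  [0, 0, -1, 0, 0, 0.3, 60],
  [0, 0, -1, 0, 0, 0.3, 60],
  [0, 0, -1, 0, 0, 0.3, 60],
  [0, 0, -1, 0, 0, 0.3, 60],
  [0, 0, -1, 0, 0, 0.3, 60],
  [0, 0, -0.8, 0, 0, 0, 60],
])

```text
t: 15.25
tool_pos: [0.4575, 0.2997, 0.1566]
orientation: [0.126, -3.139, 0.0]
force: [0.1, -0.3, -0.7]
opening: 0.06
gripper_force: 0.0
```

```bash
python3 st.py
```

```text
15.25 [0.4575 0.2997 0.1566] 
 [[-0.997 -0.08   0.   ]
 [-0.08   0.997  0.   ]
 [-0.    -0.    -1.   ]] 
 [ 0.1 -0.3 -0.7] [ 0.49  0.03  1.72  0.    1.38 -1.16] 0.060020796405274544
```

Emit:
move_arm([
  [0, 0, 0, 0, 0, 0.8, 60],
  [0, 0, 0, 0, 0, 0.8, 60],
  [0, 0, 0, 0, 0, 0.05, 60],
  [0, 0, 0, 0, 0, 0, 28],
  [0, 0, 0, 0, 0, 0, 28],
  [0, 0, 0, 0, 0, 0, 28],
  [0, 0, 0, 0, 0, 0, 28],
  [0, 0, 0, 0, 0, 0, 28],
  [0, 0, 0, 0, 0, 0, 28],
  [0, 0, 0, 0, 0, 0, 28],
], force=4)

```text
t: 16.25
tool_pos: [0.4583, 0.2999, 0.1169]
orientation: [-0.119, 3.138, 0.001]
force: [-0.3, -1.0, 6.6]
opening: 0.0318
gripper_force: 4.0
```

```bash
python3 - <<'E'
from h import *
a=cam("top");b=cam("wrist")
cv2.imwrite("pics/k.png",cv2.cvtColor(np.hstack([a["frame"][220:460,100:420],cv2.resize(b["frame"],(320,240))]),cv2.COLOR_RGB2BGR));print(read_state()["tool_pos"],read_state()["gripper_force"])
E
```

```text
[0.45830512 0.29995006 0.11691222] 4.002307802438736
```

View pics/k.png

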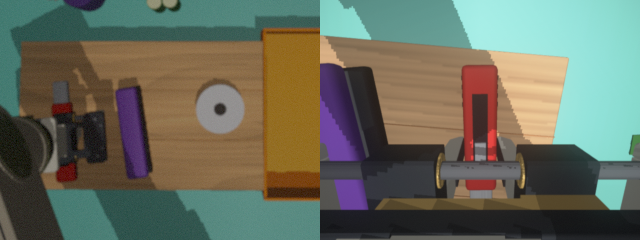

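The knife is gripped at about its middle; in the crop it sits at col 62, with its nose up and free of the stapler.

Emit:
move_arm([
  [0, 0, 0.8, 0, 0, 0, 28],
  [0, 0, 0.8, 0, 0, 0, 28],
  [0, 0, 0.8, 0, 0, 0, 28],
  [0, 0, 0.8, 0, 0, 0, 28],
  [0, 0, 0.8, 0, 0, 0, 28],
  [0, 0, 0.8, 0, 0, 0, 28],
  [0, 0, 0.8, 0, 0, 0, 28],
  [0, 0, 0.8, 0, 0, 0, 28],
  [0, 0, 0.8, 0, 0, 0, 28],
  [0, 0, 0.8, 0, 0, 0, 28],
])

```text
t: 17.35
tool_pos: [0.4581, 0.2998, 0.1167]
orientation: [1.173, 2.914, 0.001]
force: [-0.5, -1.1, 4.8]
opening: 0.0322
gripper_force: 4.1
```

Emit:
move_arm([
  [0, 0, 0.8, 0, 0, 0, 28],
  [0, 0, 0.8, 0, 0, 0, 28],
  [0, 0, 0.8, 0, 0, 0, 28],
  [0, 0, 0.8, 0, 0, 0, 28],
  [0, 0, 0.8, 0, 0, 0, 28],
  [0, 0, 0.8, 0, 0, 0, 28],
  [0, 0, 0.8, 0, 0, 0, 28],
  [0, 0, 0.8, 0, 0, 0, 28],
  [0, 0, 0.8, 0, 0, 0, 28],
  [0, 0, 0.55, 0, 0, 0, 28],
])

```text
t: 18.35
tool_pos: [0.458, 0.3, 0.1167]
orientation: [2.228, 2.215, 0.002]
force: [-1.1, -0.1, 4.3]
opening: 0.0325
gripper_force: 4.1
```

```bash
python3 st.py; python3 - <<'E'
from h import *
a=cam("top");b=cam("wrist")
cv2.imwrite("pics/k2.png",cv2.cvtColor(np.hstack([a["frame"][220:460,100:420],cv2.resize(b["frame"],(320,240))]),cv2.COLOR_RGB2BGR))
E
```

```text
18.35 [0.458  0.3    0.1167] 
 [[ 0.006  1.     0.001]
 [ 1.    -0.006  0.001]
 [ 0.001  0.001 -1.   ]] 
 [-1.1 -0.1  4.3] [0.49 0.07 1.76 0.   1.31 0.49] 0.032518687699171565
```

View pics/k2.png

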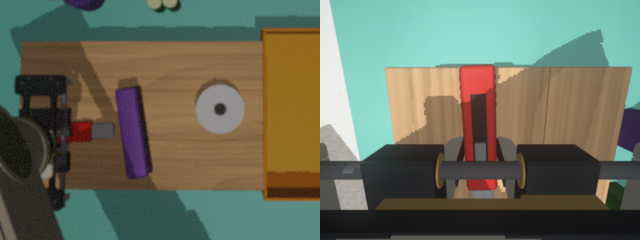

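The knife now points at −y, with its nose at crop (113,130), about 8 mm short of the stapler. I'll back off a little, then take it into the far lane.

Emit:
move_arm([
  [0, 0, 0, 0.3, 0, 0, 28],
  [0, 0, 0, 0.3, 0, 0, 28],
  [0, 0, 0, 0, 0.6, 0, 28],
  [0, 0, 0, 0, 0.6, 0, 28],
  [0, 0, 0, 0, 0.6, 0, 28],
  [0, 0, 0, 0, 0.6, 0, 28],
  [0, 0, 0, 0, 0.6, 0, 28],
  [0, 0, 0, 0, 0.6, 0, 28],
  [0, 0, 0, 0, 0.6, 0, 28],
  [0, 0, 0, 0, 0.6, 0, 28],
])

```text
t: 19.45
tool_pos: [0.5772, 0.3156, 0.1157]
orientation: [-2.222, -2.218, 0.002]
force: [-6.0, 0.3, 7.4]
opening: 0.0318
gripper_force: 4.0
```

```bash
python3 - <<'E'
from h import *
a=cam("top");b=cam("side");W=a["W"];z=W[...,2]
m=(z>.105)&(z<.13)&(W[...,0]>.545)&(W[...,0]<.62)&(W[...,1]<.36)&(W[...,1]>.15)
P=W[m];print(rect(P) if len(P) else 0, read_state()["tool_pos"])
cv2.imwrite("pics/k3.png",cv2.cvtColor(np.hstack([a["frame"][220:460,100:420],cv2.resize(b["frame"],(320,240))]),cv2.COLOR_RGB2BGR))
E
```

```text
(array([0.574, 0.246]), array([0.162, 0.043]), 88.2, [[0.550000011920929, 0.16599999368190765], [0.5929999947547913, 0.164000004529953], [0.5979999899864197, 0.3269999921321869], [0.5550000071525574, 0.328000009059906]]) [0.57903936 0.31508667 0.11568684]
```

View pics/k3.png

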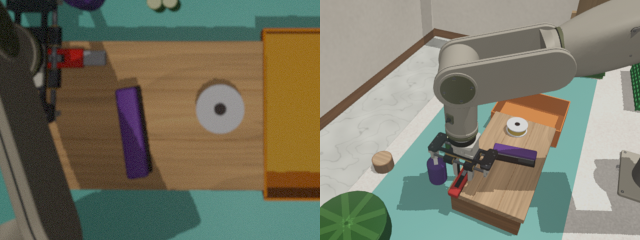

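The knife is in the far lane at crop (75,58), clear of the stapler and the reel. The gripper body passes above the sprayer, which has not moved.

Emit:
move_arm([
  [0, 0, 0, -0.4, 0, 0, 28],
  [0, 0, 0, -0.8, 0, 0, 28],
  [0, 0, 0, -0.8, 0, 0, 28],
  [0, 0, 0, -0.8, 0, 0, 28],
  [0, 0, 0, -0.8, 0, 0, 28],
  [0, 0, 0, -0.8, 0, 0, 28],
  [0, 0, 0, -0.8, 0, 0, 28],
  [0, 0, 0, -0.8, 0, 0, 28],
  [0, 0, 0, -0.8, 0, 0, 28],
  [0, 0, 0, -0.8, 0, 0, 28],
])

```text
t: 20.55
tool_pos: [0.5761, 0.122, 0.1157]
orientation: [-2.225, -2.217, 0.001]
force: [-0.7, 1.9, 0.5]
opening: 0.0323
gripper_force: 4.0
```

Emit:
move_arm([
  [0, 0, 0, -0.8, 0, 0, 28],
  [0, 0, 0, -0.8, 0, 0, 28],
  [0, 0, 0, -0.8, 0, 0, 28],
  [0, 0, 0, -0.8, 0, 0, 28],
  [0, 0, 0, -0.8, 0, 0, 28],
  [0, 0, 0, -0.5, 0, 0, 28],
  [0, 0, 0, 0, 0, 0, 40],
  [0, 0, 0, 0, 0, 0, 40],
  [0, 0, 0, 0, 0, -1, 40],
  [0, 0, 0, 0, 0, -1, 40],
])

```text
t: 21.55
tool_pos: [0.5756, 0.0126, 0.1651]
orientation: [-2.222, -2.218, 0.003]
force: [0.2, -0.4, 0.5]
opening: 0.04
gripper_force: 0.0
```

```bash
cat > kn.py <<'E'
from h import *
a=cam("top");W=a["W"];z=W[...,2];h,s,v=[a["hsv"][...,i].astype(int) for i in range(3)]
m=((h<4)|(h>172))&(s>130)&(W[...,0]>.4)&(W[...,0]<.65)
P=comp(m,W);P=P[~np.isnan(P[:,0])];print("red",rect(P),P[:,2].min(),P[:,2].max())
for k in("stapler","reel"):
    print(k,rect(comp(masks(a)[k],W)))
print(read_state()["tool_pos"]);save(a,"last")
E
python3 kn.py
```

```text
red (array([0.405, 0.16 ]), array([0., 0.]), 0.0, [[0.4050000011920929, 0.1599999964237213], [0.4050000011920929, 0.1599999964237213], [0.4050000011920929, 0.1599999964237213], [0.4050000011920929, 0.1599999964237213]]) 0.11066971647379031 0.11066971647379031
stapler (array([0.461, 0.183]), array([0.137, 0.033]), 8.7, [[0.38999998569488525, 0.1889999955892563], [0.39500001072883606, 0.15700000524520874], [0.531000018119812, 0.1770000010728836], [0.5260000228881836, 0.20999999344348907]])
reel (array([0.484, 0.06 ]), array([0.066, 0.043]), 24.8, [[0.4449999928474426, 0.06499999761581421], [0.46299999952316284, 0.026000000536441803], [0.5230000019073486, 0.05400000140070915], [0.5049999952316284, 0.09300000220537186]])
[0.57855307 0.01254475 0.17107189]
```

Emit:
move_arm([
  [0, 0, 0, 0.8, 0, 0, 0],
  [0, 0, 0, 0.8, 0, 0, 0],
  [0, 0, 0, 0.8, 0, 0, 0],
  [0, 0, 0, 0.8, 0, 0, 0],
  [0, 0, 0, 0.8, 0, 0, 0],
  [0, 0, 0, 0.8, 0, 0, 0],
  [0, 0, 0, 0, 0, 0, 0],
  [0, 0, 0, 0, 0, 0, 0],
  [0, 0, 0, 0, 0, 0, 0],
  [0, 0, 0, 0, 0, 0, 0],
])

```text
t: 22.6
tool_pos: [0.5772, 0.1311, 0.1658]
orientation: [2.225, 2.218, -0.0]
force: [1.2, -0.2, 0.2]
opening: 0.0004
gripper_force: 0.0
```

```bash
python3 kn.py
```

```text
red (array([0.575, 0.023]), array([0.121, 0.029]), 89.6, [[0.5609999895095825, -0.03700000047683716], [0.5889999866485596, -0.03700000047683716], [0.5899999737739563, 0.08299999684095383], [0.5609999895095825, 0.08399999886751175]]) 0.1129043173826101 0.1235196957271124
stapler (array([0.451, 0.182]), array([0.118, 0.033]), 8.3, [[0.38999998569488525, 0.1899999976158142], [0.39399999380111694, 0.15700000524520874], [0.5120000243186951, 0.17399999499320984], [0.5070000290870667, 0.2070000022649765]])
reel (array([0.495, 0.046]), array([0.071, 0.074]), 89.9, [[0.4580000042915344, 0.010999999940395355], [0.531000018119812, 0.010999999940395355], [0.5320000052452087, 0.08100000023841858], [0.4580000042915344, 0.0820000022649765]])
[0.57725888 0.13112951 0.16587001]
```

View pics/last.png

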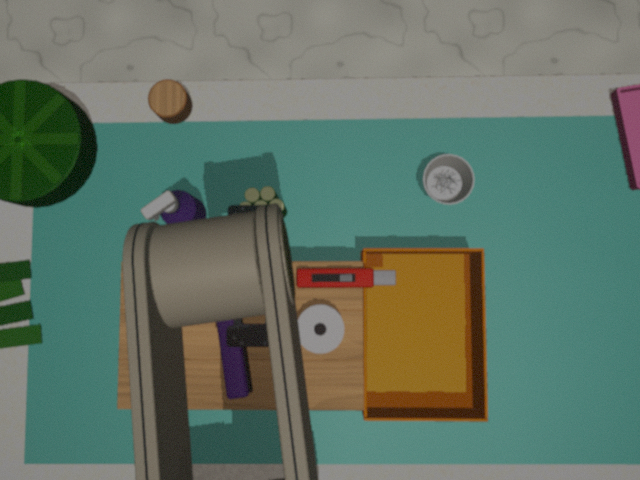

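The knife lies straight in the far lane with its nose over the tray (tail at col 297, nose at col 396, row 278). Next I push its tail.

Emit:
move_arm([
  [0, 0, 0, -0.3, -0.05, 1, 0],
  [0, 0, 0, -0.3, -0.05, 1, 0],
  [0, 0, 0, -0.7, 0, 0, 0],
  [0, 0, 0, -0.75, 0, 0, 0],
  [0, 0, 0, -0.75, 0, 0, 0],
  [0, 0, 0, -0.75, 0, 0, 0],
  [0, 0, 0, -0.75, 0, 0, 0],
  [0, 0, 0, -0.75, 0, 0, 0],
  [0, 0, 0, -0.75, 0, 0, 0],
  [0, 0, 0, -0.75, 0, 0, 0],
])

```text
t: 23.65
tool_pos: [0.5743, -0.0336, 0.1168]
orientation: [2.225, 2.217, 0.001]
force: [0.8, 1.0, 0.1]
opening: 0.0004
gripper_force: 0.6
```

Emit:
move_arm([
  [0, 0, 0, 0, 0, 0, 0],
  [0, 0, 0, 0, 0, -1, 0],
  [0, 0, 0, 0, 0, -1, 0],
  [0, 0, 0, 0.6, 0, -1, 50],
  [0, 0, 0, 1, 0, 0, 50],
  [0, 0, 0, 1, 0, 0, 50],
  [0, 0, 0, 1, -0.6, 0, 50],
  [0, 0, 0, 1, -0.7, 0, 50],
  [0, 0, 0, 1, -0.7, 0, 50],
  [0, 0, 0, 1, -0.7, 0, 50],
])

```text
t: 24.65
tool_pos: [0.5064, 0.1343, 0.1914]
orientation: [2.225, 2.218, 0.001]
force: [0.3, 0.2, 0.5]
opening: 0.0483
gripper_force: 0.0
```

```bash
python3 kn.py; python3 st.py; python3 -c "
from h import *
a=cv2.imread('pics/last.png');b=cam('side')
cv2.imwrite('pics/k4.png',np.hstack([a[220:460,300:500],cv2.cvtColor(b['frame'][60:300,200:640],cv2.COLOR_RGB2BGR)]))"
```

```text
red (array([ 0.578, -0.093]), array([0.028, 0.118]), 1.8, [[0.5619999766349792, -0.03500000014901161], [0.5649999976158142, -0.15299999713897705], [0.5929999947547913, -0.15199999511241913], [0.5899999737739563, -0.03400000184774399]]) 0.017347418166430602 0.02871326396408485
24.7 [0.5042 0.1377 0.1913] 
 [[ 0.001  1.     0.002]
 [ 1.    -0.001 -0.001]
 [-0.001  0.002 -1.   ]] 
 [ 0.8  3.2 -0.7] [ 0.17 -0.06  1.75  0.    1.45  0.17] 0.0493071385494224Traceback (most recent call last):
  File "kn.py", line 6, in <module>
    print(k,rect(comp(masks(a)[k],W)))
                 ~~~~^^^^^^^^^^^^^^^
  File "h.py", line 11, in comp
    n,l,st,ce=cv2.connectedComponentsWithStats(m.astype(np.uint8)); k=1+np.argmax(st[1:,4]); return W[l==k]
                                                                        ~~~~~~~~~^^^^^^^^^^
    return _wrapfunc(a, 'argmax', axis=axis, out=out, **kwds)
    return bound(*args, **kwds)
ValueError: attempt to get argmax of an empty sequence
```

View pics/k4.png

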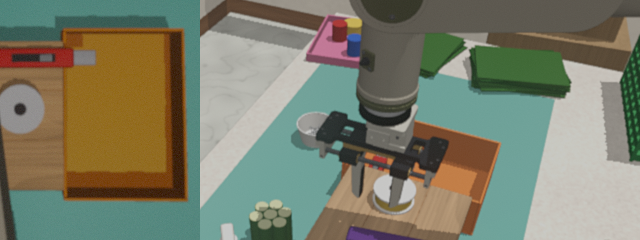

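The knife lies flat in the tray along its far side (x≈0.578, y −0.035 to −0.19). The stapler is next.

Emit:
move_arm([
  [0, 0, 0, 0.9, -0.88, 0, 64],
  [0, 0, 0, 0.9, -0.88, 0, 64],
  [0, 0, -1, 0, 0, 0, 64],
  [0, 0, -1, 0, 0, 0, 64],
  [0, 0, -1, 0, 0, 0, 64],
  [0, 0, -1, 0, 0, 0, 64],
  [0, 0, -1, 0, 0, 0, 64],
  [0, 0, -1, 0, 0, 0, 64],
  [0, 0, -1, 0, 0, 0, 64],
  [0, 0, -1, 0, 0, 0, 64],
])

```text
t: 25.75
tool_pos: [0.4638, 0.1779, 0.1913]
orientation: [1.124, 2.933, 0.0]
force: [-0.6, -0.7, 0.0]
opening: 0.0637
gripper_force: 0.0
```

Emit:
move_arm([
  [0, 0, -1, 0, 0, 0, 64],
  [0, 0, -1, 0, 0, 0, 64],
  [0, 0, -1, 0, 0, 0, 64],
  [0, 0, -1, 0, 0, 0, 64],
  [0, 0, -1, 0, 0, 0, 64],
  [0, 0, -1, 0, 0, 0, 64],
  [0, 0, -1, 0, 0, 0, 64],
  [0, 0, -1, 0, 0, 0, 64],
  [0, 0, -0.4, 0, 0, 0, 64],
  [0, 0, 0, 0, 0, 0, 64],
])

```text
t: 26.75
tool_pos: [0.4638, 0.178, 0.1913]
orientation: [-0.226, 3.133, -0.0]
force: [0.5, 0.2, 0.4]
opening: 0.0638
gripper_force: 0.0
```

```bash
python3 st.py; python3 - <<'E'
from h import *
a=cam("top");b=cam("wrist")
m=masks(a)["reel"]
P=a["W"][m];P=P[(P[:,0]<.6)];print("reel",rect(P))
cv2.imwrite("pics/s1.png",cv2.cvtColor(np.hstack([a["frame"][220:460,100:420],cv2.resize(b["frame"],(320,240))]),cv2.COLOR_RGB2BGR))
E
```

```text
26.75 [0.4638 0.178  0.1913] 
 [[-0.99  -0.143 -0.   ]
 [-0.143  0.99  -0.   ]
 [ 0.    -0.    -1.   ]] 
 [0.5 0.2 0.4] [ 0.26 -0.13  1.82 -0.    1.45 -1.45] 0.06375755852094668
reel (array([0.47 , 0.088]), array([0.109, 0.164]), 9.9, [[0.40299999713897705, 0.1589999943971634], [0.4309999942779541, -0.0020000000949949026], [0.5379999876022339, 0.017000000923871994], [0.5099999904632568, 0.17800000309944153]])
```

View pics/s1.png

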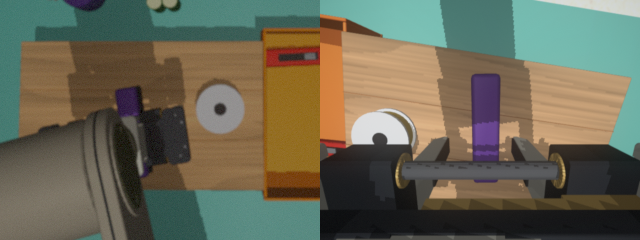

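The wrist view shows the stapler between the open fingers and the reel clear of them.

Emit:
move_arm([
  [0, 0, 0, 0.15, 0.2, 0.9, 64],
  [0, 0, 0, 0, 0, 1, 64],
  [0, 0, 0, 0, 0, 1, 64],
  [0, 0, 0, 0, 0, 0.05, 64],
  [0, 0, 0, 0, 0, 0, 30],
  [0, 0, 0, 0, 0, 0, 30],
  [0, 0, 0, 0, 0, 0, 30],
  [0, 0, 0, 0, 0, 0, 30],
  [0, 0, 0, 0, 0, 0, 30],
  [0, 0, 0, 0, 0, 0, 30],
], force=5)

```text
t: 27.85
tool_pos: [0.4597, 0.1831, 0.1184]
orientation: [-0.226, 3.131, 0.001]
force: [-1.1, 0.0, 6.8]
opening: 0.0358
gripper_force: 5.0
```

Emit:
move_arm([
  [0, 0, 0.5, 0, 0, 0, 30],
  [0, 0, 0.9, 0, 0, 0, 30],
  [0, 0, 0.9, 0, 0, 0, 30],
  [0, 0, 0.9, 0, 0, 0, 30],
  [0, 0, 0.9, 0, 0, 0, 30],
  [0, 0, 0.9, 0, 0, 0, 30],
  [0, 0, 0.9, 0, 0, 0, 30],
  [0, 0, 0.9, 0, 0, 0, 30],
  [0, 0, 0.9, 0, 0, 0, 30],
  [0, 0, 0.9, 0, 0, 0, 30],
])

```text
t: 28.85
tool_pos: [0.4597, 0.183, 0.1182]
orientation: [1.165, 2.916, 0.002]
force: [0.3, 0.4, 5.2]
opening: 0.0357
gripper_force: 5.1
```

Emit:
move_arm([
  [0, 0, 0.9, 0, 0, 0, 30],
  [0, 0, 0.9, 0, 0, 0, 30],
  [0, 0, 0.9, 0, 0, 0, 30],
  [0, 0, 0.9, 0, 0, 0, 30],
  [0, 0, 0.9, 0, 0, 0, 30],
  [0, 0, 0.9, 0, 0, 0, 30],
  [0, 0, 0.9, 0, 0, 0, 30],
  [0, 0, 0.7, 0, 0, 0, 30],
  [0, 0, 0.4, 0, 0, 0, 30],
  [0, 0, 0, 0, 0, 0, 30],
])

```text
t: 29.85
tool_pos: [0.4598, 0.183, 0.1183]
orientation: [2.178, 2.262, 0.003]
force: [-0.2, 1.0, 6.3]
opening: 0.0361
gripper_force: 5.0
```

```bash
python3 st.py; python3 - <<'E'
from h import *
a=cam("top");b=cam("wrist")
cv2.imwrite("pics/s2.png",cv2.cvtColor(np.hstack([a["frame"][220:460,100:420],cv2.resize(b["frame"],(320,240))]),cv2.COLOR_RGB2BGR))
E
```

```text
29.85 [0.4598 0.183  0.1183] 
 [[-0.038  0.999  0.   ]
 [ 0.999  0.038  0.002]
 [ 0.002  0.    -1.   ]] 
 [-0.2  1.   6.3] [ 0.28 -0.08  1.91 -0.    1.31  0.24] 0.03612524553565178
```

View pics/s2.png

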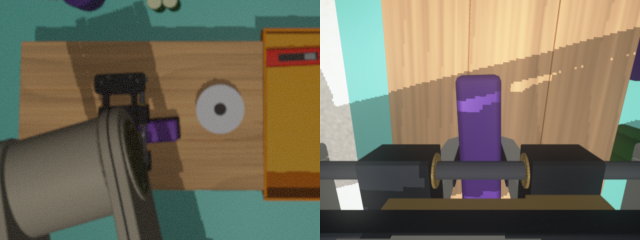

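The stapler now points at the tray with its front at crop col 180, short of the reel at col 196. I'll slide it to the near lane and then along.

Emit:
move_arm([
  [0, 0, 0.45, 0, 0, 0, 30],
  [0, 0, 0, 0, -0.4, 0, 30],
  [0, 0, 0, 0, -0.6, 0, 30],
  [0, 0, 0, 0, -0.6, 0, 30],
  [0, 0, 0, 0, -0.6, 0, 30],
  [0, 0, 0, 0, 0, 0, 30],
  [0, 0, 0, -0.3, 0, 0, 30],
  [0, 0, 0, -0.6, 0, 0, 30],
  [0, 0, 0, -0.6, 0, 0, 30],
  [0, 0, 0, -0.6, 0, 0, 30],
])

```text
t: 30.95
tool_pos: [0.4036, 0.131, 0.1178]
orientation: [-2.228, -2.214, -0.003]
force: [-0.0, 5.8, 5.7]
opening: 0.036
gripper_force: 5.0
```

Emit:
move_arm([
  [0, 0, 0, -0.6, 0, 0, 30],
  [0, 0, 0, -0.6, 0, 0, 30],
  [0, 0, 0, -0.6, 0, 0, 30],
  [0, 0, 0, -0.6, 0, 0, 30],
  [0, 0, 0, -0.6, 0, 0, 30],
  [0, 0, 0, -0.6, 0, 0, 30],
  [0, 0, 0, -0.6, 0, 0, 30],
  [0, 0, 0, -0.6, 0, 0, 30],
  [0, 0, 0, -0.2, 0, 0, 30],
  [0, 0, 0, 0, 0, 0, 46],
])

```text
t: 31.95
tool_pos: [0.402, 0.0051, 0.117]
orientation: [-2.231, -2.212, 0.001]
force: [-0.5, 0.5, 0.4]
opening: 0.0399
gripper_force: 0.0
```

Emit:
move_arm([
  [0, 0, 0, 0, 0, 0, 46],
  [0, 0, 0, 0, 0, -1, 46],
  [0, 0, 0, 0, 0, -1, 46],
  [0, 0, 0, 0.8, 0, -0.8, 0],
  [0, 0, 0, 0.9, 0, 0, 0],
  [0, 0, 0, 0.9, 0, 0, 0],
  [0, 0, 0, 0.9, 0, 0, 0],
  [0, 0, 0, 0.9, 0, 0, 0],
  [0, 0, 0, 0, 0, 0, 0],
  [0, 0, 0, 0, 0, 0, 0],
])

```text
t: 32.95
tool_pos: [0.4028, 0.1159, 0.1867]
orientation: [-2.228, -2.215, 0.002]
force: [-0.7, 0.2, -0.4]
opening: 0.0009
gripper_force: 0.0
```

```bash
python3 st.py; python3 - <<'E'
from h import *
a=cam("top");save(a,"s3");W=a["W"];mm=masks(a)
for k in("stapler","reel"):
    m=mm[k]&(W[...,1]<.1)
    if m.any():print(k,rect(comp(m,W)))
E
```

```text
32.95 [0.4028 0.1159 0.1867] 
 [[ 0.006  1.    -0.001]
 [ 1.    -0.006 -0.001]
 [-0.001 -0.001 -1.   ]] 
 [-0.7  0.2 -0.4] [ 0.16 -0.36  2.02 -0.    1.48  0.16] 0.0009362365034787767
stapler (array([0.402, 0.005]), array([0.136, 0.034]), 89.6, [[0.38499999046325684, -0.06300000101327896], [0.4189999997615814, -0.06300000101327896], [0.41999998688697815, 0.0729999989271164], [0.38600000739097595, 0.0729999989271164]])
reel (array([0.495, 0.048]), array([0.074, 0.073]), 89.4, [[0.4580000042915344, 0.010999999940395355], [0.531000018119812, 0.009999999776482582], [0.5320000052452087, 0.08399999886751175], [0.4580000042915344, 0.08500000089406967]])
```

View pics/s3.png

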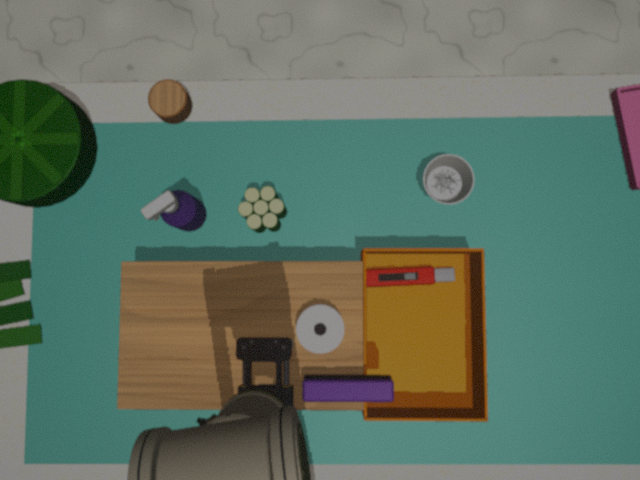

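The stapler is in the near lane with its front over the tray (cols 303–393, row 389). Next I push it from behind.

Emit:
move_arm([
  [0, 0, 0, 0, 0, 1, 0],
  [0, 0, 0, 0, 0, 1, 0],
  [0, 0, 0, 0, 0, 0.8, 0],
  [0, 0, 0, -0.8, 0, 0, 0],
  [0, 0, 0, -0.85, 0, 0, 0],
  [0, 0, 0, -0.85, 0, 0, 0],
  [0, 0, 0, -0.85, 0, 0, 0],
  [0, 0, 0, -0.85, 0, 0, 0],
  [0, 0, 0, -0.85, 0, 0, 0],
  [0, 0, 0, -0.85, 0, 0, 0],
])

```text
t: 34.0
tool_pos: [0.4018, -0.0335, 0.1171]
orientation: [2.231, 2.211, -0.0]
force: [0.7, 0.6, -0.5]
opening: 0.0005
gripper_force: 0.0
```

Emit:
move_arm([
  [0, 0, 0, -0.4, 0, 0, 0],
  [0, 0, 0, 0, 0, 0, 0],
  [0, 0, 0, 0, 0, -1, 0],
  [0, 0, 0, 0, 0, -1, 0],
  [0, 0, 0, 0.8, 0, -1, 0],
  [0, 0, 0, 1, 0.2, 0, 0],
  [0, 0, 0, 1, 0.2, 0, 0],
  [0, 0, 0, 1, 0.5, 0, 0],
  [0, 0, 0, 1, 0.5, 0, 0],
  [0, 0, 0, 1, 0.5, 0, 0],
])

```text
t: 35.0
tool_pos: [0.4508, 0.1046, 0.1919]
orientation: [2.23, 2.213, -0.0]
force: [0.8, -0.8, 0.3]
opening: 0.0007
gripper_force: 0.0
```

```bash
python3 st.py; python3 - <<'E'
from h import *
a=cam("top");save(a,"s4");W=a["W"];h,s,v=[a["hsv"][...,i].astype(int) for i in range(3)]
m=(W[...,1]<0)&(W[...,1]>-.24)&(W[...,0]<.62)&(W[...,0]>.34)&(((h>115)&(h<155)&(s>60))|(v<35))&(W[...,2]>.008)
m=cv2.morphologyEx(m.astype(np.uint8),cv2.MORPH_OPEN,np.ones((3,3)))
P=comp(m,W);print("stapler",len(P),rect(P),np.percentile(P[:,2],[2,50,98]))
m=masks(a)["reel"]&(W[...,0]<.6)&(W[...,1]<.1)
if m.any(): print("reel",rect(comp(m,W)))
E
python3 tr.py
```

```text
35.0 [0.4508 0.1046 0.1919] 
 [[ 0.008  1.    -0.   ]
 [ 1.    -0.008 -0.   ]
 [-0.    -0.    -1.   ]] 
 [ 0.8 -0.8  0.3] [ 0.12 -0.23  1.9  -0.    1.47  0.12] 0.000672802810549651
stapler 1441 (array([ 0.404, -0.106]), array([0.033, 0.12 ]), 0.8, [[0.3869999945163727, -0.04699999839067459], [0.3880000114440918, -0.16699999570846558], [0.42100000381469727, -0.16599999368190765], [0.41999998688697815, -0.04600000008940697]]) [0.04802794 0.08672185 0.11793176]
reel (array([0.495, 0.046]), array([0.071, 0.073]), 89.5, [[0.4580000042915344, 0.010999999940395355], [0.531000018119812, 0.009999999776482582], [0.5320000052452087, 0.08100000023841858], [0.4580000042915344, 0.0820000022649765]])
tray (array([ 0.483, -0.121]), array([0.199, 0.277]), 89.4, [[0.3440000116825104, -0.21899999678134918], [0.6200000047683716, -0.22200000286102295], [0.621999979019165, -0.024000000208616257], [0.34599998593330383, -0.020999999716877937]])
[0.45109531 0.10572343 0.1918349 ] [-0.31923903 -1.19256846 -0.93119973]
```

View pics/s4.png

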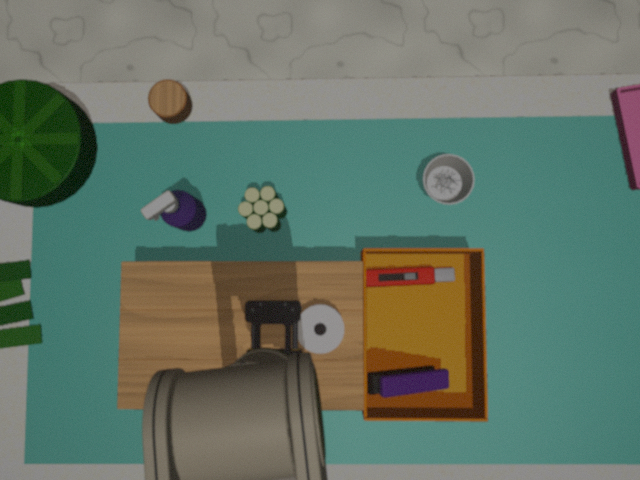

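```bash
python3 - <<'E'
from h import *
a=cam("top");W=a["W"];b=cam("side")
for u in range(358,456,6): print(u,W[384,u].round(3), a["frame"][384,u])
cv2.imwrite("pics/s5.png",cv2.cvtColor(cv2.resize(b["frame"][120:300,340:600],None,fx=2.5,fy=2.5),cv2.COLOR_RGB2BGR))
E
```

```text
358 [ 0.404 -0.013  0.099] [129 102  67]
364 [ 0.402 -0.023  0.09 ] [138  87  34]
370 [ 0.401 -0.033  0.084] [33 28 29]
376 [ 0.403 -0.042  0.094] [47 41 42]
382 [ 0.406 -0.05   0.116] [62 42 83]
388 [ 0.406 -0.06   0.114] [66 41 90]
394 [ 0.405 -0.07   0.11 ] [63 35 88]
400 [ 0.404 -0.08   0.104] [62 32 88]
406 [ 0.403 -0.09   0.097] [58 30 86]
412 [ 0.402 -0.101  0.09 ] [64 36 88]
418 [ 0.4   -0.112  0.08 ] [63 33 87]
424 [ 0.399 -0.122  0.076] [63 28 86]
430 [ 0.399 -0.133  0.071] [62 32 88]
436 [ 0.397 -0.145  0.062] [61 34 90]
442 [ 0.396 -0.156  0.056] [60 32 88]
448 [ 0.394 -0.167  0.047] [90 58 78]
454 [ 0.387 -0.186  0.004] [143 105  28]
```

View pics/s5.png

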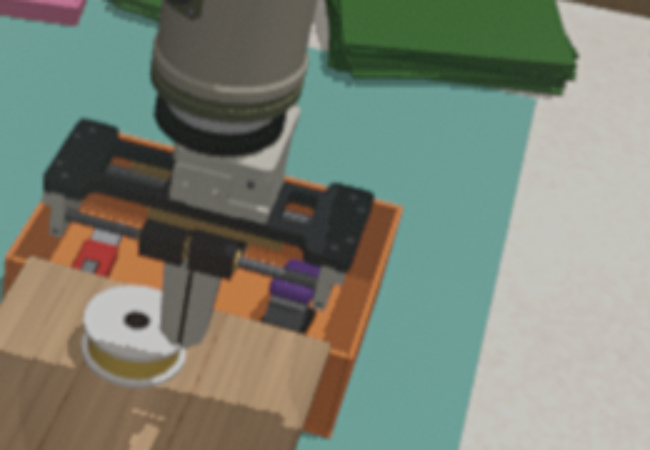

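The stapler is propped on the tray's near wall: its rear top is at y −0.047, z 0.116, and its nose is on the floor. I'll push its rear further in.

Emit:
move_arm([
  [0, 0, 0, -0.6, -0.6, 0, 0],
  [0, 0, 0, -0.7, -0.6, 0, 0],
  [0, 0, 0, -0.8, -0.7, 0, 0],
  [0, 0, 0, -0.8, 0, 0, 0],
  [0, 0, 0, -0.8, 0, 0, 0],
  [0, 0, 0, -0.8, 0, 0, 0],
  [0, 0, 0, 0, 0, 1, 0],
  [0, 0, 0, 0, 0, 1, 0],
  [0, 0, 0, 0, 0, 0.95, 0],
  [0, 0, 0, 0, 0, 0, 0],
])

```text
t: 36.2
tool_pos: [0.3993, -0.0095, 0.115]
orientation: [-2.228, -2.208, 0.006]
force: [-0.7, 0.2, 0.5]
opening: 0.0004
gripper_force: 0.0
```

Emit:
move_arm([
  [0, 0, 0, -0.4, 0, 0, 0],
  [0, 0, 0, -0.4, 0, 0, 0],
  [0, 0, 0, -0.4, 0, 0, 0],
  [0, 0, 0, -0.4, 0, 0, 0],
  [0, 0, 0, -0.4, 0, 0, 0],
  [0, 0, 0, -0.4, 0, 0, 0],
  [0, 0, 0, -0.3, 0, 0, 0],
  [0, 0, 0, 0, 0, 0, 0],
  [0, 0, 0, 0, 0, -0.5, 0],
  [0, 0, 0, 0, 0, -1, 0],
])

```text
t: 37.2
tool_pos: [0.4003, -0.0762, 0.1549]
orientation: [-2.228, -2.21, 0.004]
force: [0.4, 0.7, -0.6]
opening: 0.0002
gripper_force: 0.0
```

Emit:
move_arm([
  [0, 0, 0, 0, 0, -1, 0],
  [0, 0, 0, 1, 0, -0.5, 0],
  [0, 0, 0, 1, 0.2, 0, 0],
  [0, 0, 0, 1, 0.3, 0, 0],
  [0, 0, 0, 1, 0.3, 0, 0],
  [0, 0, 0, 1, 0.6, 0, 0],
  [0, 0, 0, 1, 0.6, 0, 0],
  [0, 0, 0, 1, 0.6, 0, 0],
  [0, 0, 0, 0.5, 0.6, 0, 0],
  [0, 0, 0, 0, 0.3, 0, 0],
])

```text
t: 38.2
tool_pos: [0.4916, 0.1118, 0.1941]
orientation: [2.227, 2.215, 0.001]
force: [-0.2, -0.1, -0.2]
opening: 0.0005
gripper_force: 0.0
```

```bash
python3 st.py; cat > pr.py <<'E'
from h import *
a=cam("top");W=a["W"];save(a,"s6");h,s,v=[a["hsv"][...,i].astype(int) for i in range(3)]
m=(W[...,1]<0)&(W[...,1]>-.24)&(W[...,0]<.55)&(W[...,0]>.34)&(((h>115)&(h<155)&(s>60))|(v<50))&(W[...,2]>.02)
m=cv2.morphologyEx(m.astype(np.uint8),cv2.MORPH_OPEN,np.ones((3,3)))
P=comp(m,W);print("stapler",len(P),rect(P),np.percentile(P[:,2],[2,50,98]))
E
python3 pr.py; python3 tr.py
```

```text
38.2 [0.4916 0.1118 0.1941] 
 [[ 0.005  1.     0.   ]
 [ 1.    -0.005  0.001]
 [ 0.001  0.    -1.   ]] 
 [-0.2 -0.1 -0.2] [ 0.12 -0.11  1.8   0.    1.46  0.13] 0.0005108858003178592
stapler 1646 (array([ 0.403, -0.118]), array([0.034, 0.138]), 0.9, [[0.38499999046325684, -0.04899999871850014], [0.3869999945163727, -0.18799999356269836], [0.41999998688697815, -0.18700000643730164], [0.4180000126361847, -0.04899999871850014]]) [0.04675224 0.05278105 0.05619926]
tray (array([ 0.483, -0.122]), array([0.198, 0.276]), 89.6, [[0.3440000116825104, -0.2199999988079071], [0.6200000047683716, -0.22200000286102295], [0.621999979019165, -0.024000000208616257], [0.34599998593330383, -0.02199999988079071]])
[0.49122237 0.11007677 0.19375516] [-0.12996425  0.40191521 -0.17294818]
```

The stapler now lies flat in the tray (top z≈0.053, y −0.049 to −0.188). The reel is last.

Emit:
move_arm([
  [0, 0, 0, 0.2, 0.15, 0, 40],
  [0, 0, 0, 0, 0, 0, 40],
  [0, 0, 0, 0, 0, 1, 40],
  [0, 0, 0, 0, 0, 1, 40],
  [0, 0, 0, 0, 0, 1, 40],
  [0, 0, 0, 0, 0, 0.05, 40],
  [0, 0, 0, -0.5, 0, 0, 40],
  [0, 0, 0, -0.5, 0, 0, 40],
  [0, 0, 0, -0.6, 0, 0, 40],
  [0, 0, 0, -0.7, 0, 0, 40],
])

```text
t: 39.3
tool_pos: [0.4952, 0.0561, 0.1191]
orientation: [2.229, 2.211, 0.003]
force: [-0.7, 0.0, -0.8]
opening: 0.0397
gripper_force: 0.3
```

Emit:
move_arm([
  [0, 0, 0, -0.75, 0, 0, 40],
  [0, 0, 0, -0.75, 0, 0, 40],
  [0, 0, 0, -0.75, 0, 0, 40],
  [0, 0, 0, -0.75, 0, 0, 40],
  [0, 0, 0, -0.75, 0, 0, 40],
  [0, 0, 0, -0.7, 0, 0, 40],
  [0, 0, 0, 0, 0, 0, 40],
  [0, 0, 0, 0, 0, -1, 40],
  [0, 0, 0, 0, 0, -1, 40],
  [0, 0, 0, 0, 0, -1, 40],
])

```text
t: 40.3
tool_pos: [0.4934, -0.054, 0.1942]
orientation: [2.23, 2.211, 0.001]
force: [0.5, 0.6, -0.3]
opening: 0.04
gripper_force: 0.0
```

Emit:
move_arm([
  [0, 0, 0, 1, 0, 0, 40],
  [0, 0, 0, 1, 0, 0, 40],
  [0, 0, 0, 1, 0, 0, 40],
  [0, 0, 0, 1, 0, 0, 40],
  [0, 0, 0, 1, 0, 0, 40],
  [0, 0, 0, 1, 0, 0, 40],
  [0, 0, 0, 1, 0, 0, 40],
  [0, 0, 0, 1, 0, 0, 40],
  [0, 0, 0, 0, 0, 0, 40],
  [0, 0, 0, 0, 0, 0, 40],
])

```text
t: 41.3
tool_pos: [0.4951, 0.1464, 0.1931]
orientation: [2.228, 2.213, 0.001]
force: [0.1, -0.0, -0.5]
opening: 0.0398
gripper_force: 0.0
```

```bash
python3 pr.py; python3 tr.py; python3 - <<'E'
from h import *
a=cam("top");save(a,"end");W=a["W"];h,s,v=[a["hsv"][...,i].astype(int) for i in range(3)]
m=(W[...,1]<-.028)&(W[...,1]>-.215)&(W[...,0]<.56)&(W[...,0]>.425)&(W[...,2]>.012)
P=comp(m,W);print("reel",len(P),rect(P),np.percentile(P[:,2],[2,50,98]))
for u,w in [(180,207),(261,208),(447,180)]: print(W[w,u].round(3))
cv2.imwrite("pics/e.png",cv2.cvtColor(a["frame"][140:440,120:520],cv2.COLOR_RGB2BGR))
E
```

```text
stapler 1645 (array([ 0.403, -0.118]), array([0.034, 0.138]), 0.9, [[0.38499999046325684, -0.04899999871850014], [0.3869999945163727, -0.18700000643730164], [0.41999998688697815, -0.18700000643730164], [0.4180000126361847, -0.04899999871850014]]) [0.04696075 0.05276192 0.05668895]
tray (array([ 0.483, -0.122]), array([0.198, 0.277]), 89.7, [[0.3440000116825104, -0.2199999988079071], [0.6209999918937683, -0.22200000286102295], [0.621999979019165, -0.024000000208616257], [0.3449999988079071, -0.02199999988079071]])
[0.49510497 0.14554709 0.19272456] [ 0.79249121  0.42045475 -0.11390428]
reel 1538 (array([ 0.493, -0.125]), array([0.076, 0.075]), 0.5, [[0.45500001311302185, -0.08799999952316284], [0.45500001311302185, -0.16300000250339508], [0.531000018119812, -0.16200000047683716], [0.5299999713897705, -0.08799999952316284]]) [0.03152687 0.03515442 0.03863819]
[0.692 0.275 0.114]
[0.694 0.147 0.074]
[ 0.752 -0.183  0.005]
```

View pics/e.png

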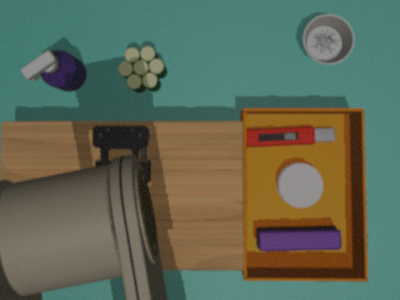

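All three lie flat in the tray (knife at row 136, reel at (300,185), stapler at row 239). The tray is still flush with the stand, and the stems, bowl and sprayer have not moved.

```bash
python3 -c "
from plant import *
print(close_job())"
```

```text
the job is handed in; nothing more can be done
None
```

The job is handed in: the tray sits square against the stand with the knife, then the stapler, then the reel pushed in and lying flat; the knife and stapler were steered past the reel in a light 4–5 N grip, slid along the top without lifting, and the stems, bowl and sprayer were not disturbed.

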